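# Lock the egg cooker into its dock with the thumb wedge

### The job

Slide the dock's clamp bar forward so that its jaw pushes the egg cooker fully home against the end stop, without ramming it. Then slide the thumb wedge along its ramp until it jams the bar fast: press it on with a firm push of about 15 N (beyond 20 N it may split), and let go. Leave the egg cups, the lid and the saucer where they stand.

Things in the scene. Friction and masses are not known exactly. Their poses are not given: they have to be found in the camera images.
- dock: Fixed beech board, 18 mm thick. x = clamping direction, z up; origin on its underside. Board x -305..+175, y -90..+90 mm. End stop: block 120 mm wide, 62 mm high, its face at x = +150. Keeper on the bar's +y side: x -170..-70, y +10..+30, top z 50 mm. Ramp rail (top z 36) on the bar's -y side. Bar and wedge axes are parallel to the dock's.
- cooker: Loose two-tier egg cooker, white base, two grey trays, eggs on top; base radius 65 mm, 174 mm tall, 0.5 to 1.0 kg, stands on the dock board. Origin: middle of its underside. Starts 4 to 18 mm short of the end stop; home, its origin is at dock x = +85 mm.
- bar: Aluminium clamp bar, slides only along dock x at y = 0. Origin: under the jaw's front face. Jaw 90 mm wide, top z 60; shank 30 mm wide, top z 42. Travels 50 to 70 mm forward until the cooker is home. It slides at 4 N, plus 2 to 7 N to push the cooker; when home the force climbs steeply. 15 to 20 N is plenty; over 40 N harms the cooker. Stays where left.
- bar_knob (a point): Centre of the top face of the bar's black upright knob, 24 x 24 mm, 82 mm above the shelf, foot at 42 mm; 215 mm behind the jaw face. Push its rear face forward or pinch it from above.
- bar_face (a point): Middle of the jaw's front face, 38 mm above the shelf; the cooker's base touches it when the cooker's origin is 65 mm ahead in x.
- wedge: Dark wood captive wedge, 70 mm long, 8 to 20 mm wide, on the bar's -y side. Slides only along (cos 10, sin 10 deg, 0) of the dock, 60 mm at most, at 3 N. Starts back: origin (middle of its bar-side face) at dock x -130..-124 mm. Ramp setting varies unseen: it bites 8 to 44 mm along; then push rises 6 to 10 N/mm, grip = 1.3 x (push - 3 N). Jams at 10 N grip, splits over 33 N. Stays where left.
- wedge_tab (a point): Centre of the top face of the wedge's upright thumb tab, 16 mm long (x), 26 mm wide (y), 76 mm above the shelf, foot at 42 mm; 14 mm to the -y side of the wedge's origin. Push its rear face along the ramp direction or pinch it from above.
- cup0: Bystander: grey porcelain egg cup, 49 mm across, 58 mm tall, on the dock's +y side. Origin under its middle.
- cup1: Bystander: a second egg cup, the same.
- lid: Bystander: the cooker's clear plastic lid, a dome 134 mm across, 74 mm tall with its knob, beyond the dock's end stop. Origin under its middle.
- saucer: Bystander: white saucer, 120 mm across, 20 mm tall, with a steel egg spoon on it, on the dock's -y side near the wedge. Origin under its middle.
Things that resemble listed ones, but are neither listed nor needed, are in the scene too. There is more than one size of the cooker; the job needs the middle-sized.

How it is judged:
On the way, in this order (a step that is already met when the one before it is completed fails the run):
1. the cooker is home against the end stop with the bar's jaw up against it (x of cooker in the frame of dock above 0.082 m and x of cooker in the frame of bar_face below 0.0675 m and angle between cooker's own z axis and vertical below 0.05 rad), for 0.2 s.
2. the wedge jams the bar: it grips it with more than 10 N (all of step 1 and contact force between wedge and bar above 10 N), for 0.2 s.
At the end, for the whole second after the job is handed in: The cooker stands upright within 3 mm of the end stop, the bar's jaw is within 2.5 mm of the cooker, and the released wedge, at rest, still grips the bar with more than 10 N (all of step 2 and linear speed of each of wedge, bar below 0.003 m/s and linear speed of cooker below 0.01 m/s); the robot touches nothing.
It fails at once if the wedge is overdriven: it presses on the bar with more than 33 N (contact force between wedge and bar above 33 N).
It fails at once if the cooker is squeezed by the bar with more than 40 N (contact force between bar and cooker above 40 N).
It fails at once if a cup, the lid or the saucer is moved more than 15 mm (distance of any of cup0, cup1, lid, saucer from where it was at the start of the episode above 0.015 m).
It fails at once if the cooker is tipped (angle between cooker's own z axis and vertical above 0.2 rad).
It also fails if it takes over 54 s, if anything falls off the work surface, if the arm or the gripper's body presses on something with over 40 N, if the wrist force passes 120 N, or if a joint passes its speed limit or range.

### The arm

A 6-joint arm with a two-finger parallel gripper is mounted at the origin on the work surface. World frame = base frame: x ahead of the robot, y to its left, z up, the work surface at z = 0. Lengths are in m, angles in rad, forces in N, time in s.
With the tool pointing down it reaches from about 0.2 to 0.875 m from the base axis. Payload 3.4 kg.
Tool frame: the origin (TCP) lies between the finger pads; the fingertips stand 25 mm ahead of it and the grasp point (between the pads) lies 6 mm ahead of it (r.nose_length is the z of the fingertips in the tool frame, in m); z points along the fingers, x is the direction in which the jaws open and shut, and the axes are right-handed (so a half turn about z gives the same grasp; the last joint's range is limited). The gripper opens to 94 mm and grips with 3 to 60 N. Pads are 16 mm wide; open, the fingers measure 119 mm over their backs; the gripper's body (75 mm by 177 mm) begins 78 mm behind the grasp point.
Start: joints at [-0.121, 0.276, 1.505, -0, 1.361, -0.121], TCP at [0.575, -0, 0.23] pointing down, gripper open.
Joint ranges: [-2.89, 2.89], [-0.75, 2.08], [0.22, 2.7], [-1.18, 4.32], [0.11, 2.71], [-2.7, 2.7]. Speed limits (rad/s): [2.57, 2.57, 3.14, 3.14, 3.14, 3.14].

### API

Orientations are given as a unit quaternion [w, x, y, z].
In Python, from plant import r, gripper_to, inverse_kinematics, vision, models, telemetry gives the robot as it stands. Calls block until the motion is done:
- r.move_to(position, orientation): joint-space move of the TCP to a pose.
- r.move_l(position, rot=None, vel=0.15, guard=None): straight line of the TCP; rot=None keeps the orientation; vel is the mean speed in m/s. With guard (N) it stops when the force on the tool has changed by that much, and returns True; else False.
- r.movej(angles): joint-space move.
- gripper_to(opening, f_grip=None): finger opening in m; f_grip is the grip in N (None keeps the last); returns when the fingers have stopped.
- r.hold(seconds).
- inverse_kinematics(position, orientation): joint angles nearest the present ones, or None.
- vision.snapshot(name): name is "scene" or "side" or "wrist"; returns the picture (384x512x3 uint8, red, green, blue); there is no depth.
- vision.get_calibration(name): a dict with "fx", "fy", "cx", "cy" (pixels), "position" and "orientation" of the camera in the world. Camera axes: x right, y down, z forward; pixel columns grow to the right and rows downward; lengths in m; the calibration is good to about 2 mm. A picture is of the moment at which its call begins: read the wrist's pose just before it. get_calibration takes no time and is no camera call; for the wrist camera it gives the pose at the moment of the call.
A pose or a line that the arm cannot do raises r.PlanningError and nothing moves.
- r.sign_off(): hands the job in, once; it reports no verdict.
Trained networks look in the newest picture that a camera, given by its name, has taken for a name from the list of things; names that differ only in an ending like _2 or _b are one class to them, and where a whole thing is asked for, a point or a joint stands for the part that bears it (a point fixed in the world has none). Each returns a list of dicts, best first, with "score" (0 to 1); they miss things now and then, are a little off and sometimes report something else, mostly with a low value. They report only what shows in the picture. A call takes as long as a camera call. They do not tell look-alikes from the thing itself.
- models.boxes_of(thing, camera): "at" ([x, y, z] in m, in world coordinates, good to about 4 mm: the middle of the surface that is visible of it).
- models.regions_of(thing, camera): "pixels" (384x512 bool, what is visible of it).
- models.mark_of(thing, camera): "at" ([x, y, z] in m, in world coordinates, good to about 4 mm: a listed point, or the origin of a listed thing).
Readings, each from a call of its own:
- telemetry.current_t(): time.
- telemetry.current_joints(): joint angles.
- telemetry.current_dq(): joint speeds.
- telemetry.current_joint_efforts(): joint torques, N m.
- telemetry.current_ee_pos(): TCP position.
- telemetry.current_tool_rot(): TCP orientation.
- telemetry.current_wrist_force(): force on the tool from outside, world axes, zero at the start.
- telemetry.current_torque(): the same for the moment, N m.
- telemetry.current_opening(): finger opening in m.
Only numpy, scipy, OpenCV 4.12 (cv2) and the standard library are available. Lean on these libraries where they do the work, as an engineer would, in place of code of your own. Each camera call takes 0.05 s, during which the arm holds its last target. There are 200 camera calls.

## Working session

There is one attempt and no reset: what is moved stays moved. The work goes in short steps, each a Python script; the robot and the scene stay as the last script left them, time stands still between calls to the robot, and variables do not carry over. Pictures are saved under pics/ and viewed, about 8 in all and at most 12, crops included, and the job is handed in when it is done.

```bash
ls; mkdir -p pics; python3 - <<'E'
from plant import r, vision, models, telemetry
import cv2
for c in ["scene","side"]:
    im=vision.snapshot(c); cv2.imwrite(f"pics/{c}0.png",im[:,:,::-1])
    print(c,{k:v for k,v in vision.get_calibration(c).items()})
    for n in ["dock","cooker","bar_knob","bar_face","wedge","wedge_tab","cup0","lid","saucer"]:
        print(n,[(d["score"].__round__(2),[round(float(x),3) for x in d["at"]]) for d in models.mark_of(n,c)])
print(telemetry.current_t())
E
```

```text
pics
scene {'fx': 362.0188950597203, 'fy': 362.0188950597203, 'cx': 258.8204402032195, 'cy': 195.81301743636035, 'position': array([0.77205318, 0.27543722, 0.80983451]), 'orientation': array([-0.07007024,  0.38798832,  0.90631461, -0.15214811])}
dock [(0.61, [0.658, 0.262, -0.001])]
cooker [(0.94, [0.797, 0.064, 0.0]), (0.82, [0.557, 0.089, 0.026]), (0.55, [0.402, 0.348, 0.003])]
bar_knob [(0.57, [0.474, -0.226, 0.086])]
bar_face [(0.72, [0.529, -0.018, 0.036])]
wedge [(0.4, [0.525, -0.109, 0.014])]
wedge_tab [(0.65, [0.534, -0.115, 0.078])]
cup0 [(0.96, [0.384, -0.032, -0.002]), (0.61, [0.409, 0.1, -0.001])]
lid [(0.82, [0.658, 0.266, 0.001])]
saucer [(0.68, [0.408, 0.101, -0.0]), (0.62, [0.671, -0.139, 0.0])]
side {'fx': 484.2130077740347, 'fy': 484.2130077740347, 'cx': 253.4279562456533, 'cy': 191.16962963635734, 'position': array([ 0.43553598, -0.71751748,  0.70748955]), 'orientation': array([-0.45571815,  0.88570097, -0.0768065 ,  0.0442212 ])}
dock [(0.85, [0.543, 0.017, 0.0]), (0.26, [0.537, -0.118, 0.073])]
cooker [(0.84, [0.399, 0.352, 0.001]), (0.67, [0.798, 0.066, 0.002]), (0.61, [0.561, 0.08, 0.021])]
bar_knob [(0.75, [0.473, -0.229, 0.078])]
bar_face [(0.57, [0.527, -0.021, 0.04])]
wedge [(0.85, [0.518, -0.112, 0.021])]
wedge_tab [(0.28, [0.542, 0.014, 0.002])]
cup0 [(0.89, [0.412, 0.101, -0.003]), (0.66, [0.384, -0.03, -0.006])]
lid [(0.58, [0.659, 0.266, -0.001]), (0.4, [0.53, -0.02, 0.018])]
saucer [(0.64, [0.671, -0.136, 0.004])]
1.0
```

View pics/scene0.png

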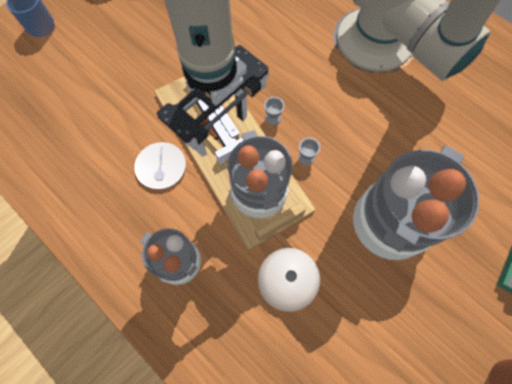

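View pics/side0.png

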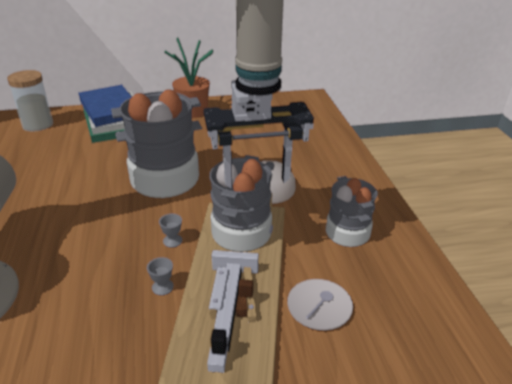

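The scene picture shows the dock running from about (165,95) to (300,215), with the mid-sized cooker on it at (260,180) and the gripper above the bar. The side picture shows the knob at (220,340), the jaw at (235,260), the tab at (245,290) and the saucer clear at (320,303). Dock heading is about 75°. I'll go above and behind the knob and take a close look.

```bash
cat > h.py <<'E'
from plant import r, gripper_to, inverse_kinematics, vision, models, telemetry as T
import numpy as np, cv2
from scipy.spatial.transform import Rotation as R
def down(yaw, flip=1):   # tool z down, jaws along dock y
    x=flip*np.array([-np.sin(yaw),np.cos(yaw),0]); z=np.array([0,0,-1.])
    return R.from_matrix(np.c_[x,np.cross(z,x),z]).as_quat(scalar_first=True)
def marks(cam,names):
    for n in names:
        print(cam,n,[(round(d["score"],2),np.round(d["at"],3).tolist()) for d in models.mark_of(n,cam)])
YAW=np.radians(75.3); U=np.array([np.cos(YAW),np.sin(YAW),0])
E
python3 - <<'E'
from h import *
p=np.array([0.4735,-0.2275,0.20])-0.04*U
for f in (1,-1):
    q=inverse_kinematics(p,down(YAW,f)); print(f,None if q is None else np.round(q,2))
q0=T.current_joints()
f=min((1,-1),key=lambda f:abs(inverse_kinematics(p,down(YAW,f))[5]))
print(f)
r.move_to(p,down(YAW,f)); gripper_to(0.0)
for c in ["scene","side","wrist"]:
    im=vision.snapshot(c); cv2.imwrite(f"pics/{c}1.png",im[:,:,::-1])
    marks(c,["bar_knob","bar_face","wedge_tab","wedge","cooker","dock"])
print(T.current_t(),T.current_ee_pos(),T.current_wrist_force(),T.current_opening())
cv2.imwrite("pics/both1.png",np.hstack([cv2.imread("pics/wrist1.png")[:, :],cv2.imread("pics/scene1.png")[20:,100:388][:364].copy() if 0 else cv2.imread("pics/scene1.png")[:,112:400]]))
E
```

```text
1 None
-1 [-0.65  0.23  1.64 -0.    1.27 -0.4 ]Traceback (most recent call last):
  File "<stdin>", line 6, in <module>
  File "<stdin>", line 6, in <lambda>
TypeError: 'NoneType' object is not subscriptable
```

```bash
python3 - <<'E'
from h import *
p=np.array([0.4735,-0.2275,0.20])-0.04*U
r.move_to(p,down(YAW,-1)); gripper_to(0.0)
for c in ["scene","side","wrist"]:
    im=vision.snapshot(c); cv2.imwrite(f"pics/{c}1.png",im[:,:,::-1])
    marks(c,["bar_knob","bar_face","wedge_tab","wedge","cooker"])
print(T.current_t(),T.current_ee_pos(),T.current_wrist_force(),T.current_opening())
cv2.imwrite("pics/both1.png",np.hstack([cv2.imread("pics/wrist1.png"),cv2.imread("pics/scene1.png")[:,112:400]]))
E
```

```text
scene bar_knob [(0.88, [0.475, -0.228, 0.082])]
scene bar_face [(0.88, [0.531, -0.019, 0.035])]
scene wedge_tab [(0.63, [0.536, -0.119, 0.076])]
scene wedge [(0.79, [0.523, -0.111, 0.013])]
scene cooker [(0.88, [0.402, 0.349, 0.001]), (0.73, [0.559, 0.086, 0.022]), (0.57, [0.796, 0.064, -0.002])]
side bar_knob [(0.95, [0.472, -0.228, 0.083])]
side bar_face []
side wedge_tab [(0.69, [0.673, -0.137, 0.002]), (0.56, [0.535, -0.118, 0.073])]
side wedge [(0.8, [0.518, -0.115, 0.019])]
side cooker [(0.91, [0.558, 0.08, 0.022]), (0.86, [0.399, 0.351, -0.0]), (0.73, [0.796, 0.063, 0.005])]
wrist bar_knob [(0.62, [0.469, -0.219, 0.081])]
wrist bar_face []
wrist wedge_tab [(0.67, [0.532, -0.115, 0.077])]
wrist wedge [(0.8, [0.524, -0.112, 0.013])]
wrist cooker [(0.18, [0.471, -0.223, 0.083])]
4.4333 [ 0.46334235 -0.26619191  0.19999953] [-0.53015027 -0.13404613 -0.56650811] 0.0009913530038310656
```

View pics/both1.png

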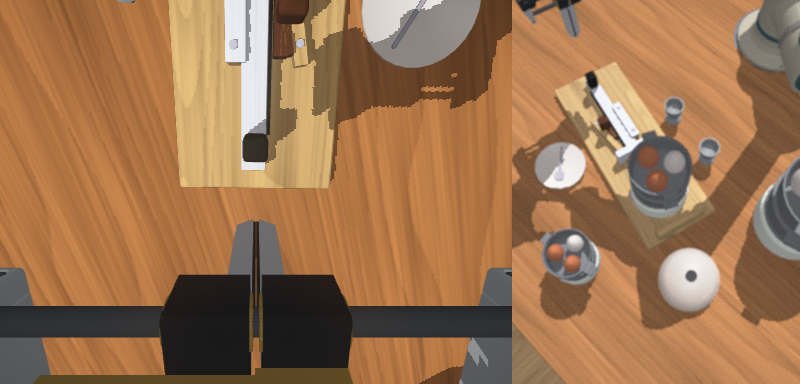

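Wrist view: the knob is at (255,148), in line with the fingers, and the board edges run vertical, so the yaw is right. Pushing now.

```bash
python3 - <<'E'
from h import *
p=np.array([0.4735,-0.2275,0.082])-0.04*U
F=lambda:round(float(-np.dot(T.current_wrist_force(),U)),2)
print("down",r.move_l(p,vel=0.12,guard=8)); f0=F()
print("s1",r.move_l(p+0.052*U,vel=0.04,guard=14),F(),f0)
r.move_l(p+0.049*U,vel=0.03); f0=F()
print("s2",r.move_l(p+0.110*U,vel=0.012,guard=16),F(),f0,"travel",np.dot(np.array(T.current_ee_pos())-p,U))
r.hold(0.3); print(F(),T.current_t())
for c in ["scene","side","wrist"]:
    im=vision.snapshot(c); cv2.imwrite(f"pics/{c}2.png",im[:,:,::-1])
    marks(c,["bar_knob","bar_face","wedge_tab","wedge","cooker"])
cv2.imwrite("pics/both2.png",np.hstack([cv2.imread("pics/side2.png")[:,100:400],cv2.imread("pics/scene2.png")[:,112:400]]))
E
```

```text
down False
s1 False 2.56 -0.04
s2 True 0.19 -0.03 travel 0.07397564389984573
0.31 10.1333
scene bar_knob [(0.81, [0.489, -0.174, 0.083])]
scene bar_face []
scene wedge_tab [(0.67, [0.537, -0.117, 0.077])]
scene wedge [(0.65, [0.385, -0.031, 0.003]), (0.47, [0.524, -0.112, 0.012])]
scene cooker [(0.83, [0.405, 0.348, -0.0]), (0.82, [0.562, 0.097, 0.022]), (0.6, [0.796, 0.062, -0.0])]
side bar_knob [(0.78, [0.49, -0.173, 0.079]), (0.41, [0.563, 0.096, 0.022]), (0.28, [0.534, -0.114, 0.074])]
side bar_face [(0.86, [0.541, 0.033, 0.041]), (0.65, [0.559, 0.095, 0.022])]
side wedge_tab [(0.72, [0.535, -0.117, 0.071])]
side wedge [(0.75, [0.517, -0.115, 0.021])]
side cooker [(0.98, [0.399, 0.351, -0.003]), (0.82, [0.797, 0.063, 0.002]), (0.6, [0.561, 0.094, 0.02])]
wrist bar_knob [(0.92, [0.487, -0.17, 0.081])]
wrist bar_face []
wrist wedge_tab [(0.94, [0.534, -0.116, 0.078])]
wrist wedge [(0.76, [0.524, -0.111, 0.016])]
wrist cooker []
```

View pics/both2.png

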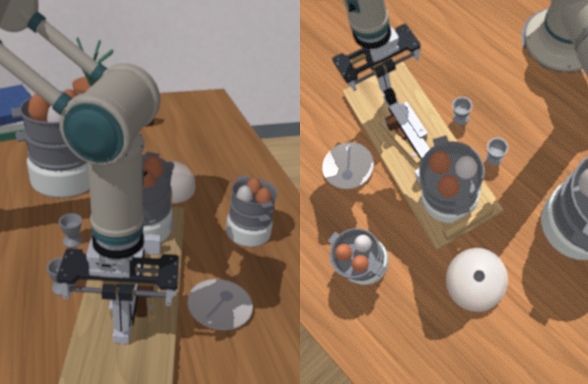

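The jaw is now against the cooker at (450,180) in the scene half, and the cooker moved about 12 mm. A slow second press will show whether it is firmly home.

```bash
python3 - <<'E'
from h import *
F=lambda:round(float(-np.dot(T.current_wrist_force(),U)),2)
p0=np.array([0.4735,-0.2275,0.082])-0.04*U
s=lambda:round(float(np.dot(np.array(T.current_ee_pos())-p0,U))*1e3,2)
a=np.array(T.current_ee_pos()); print(s(),F())
r.move_l(a-0.001*U,vel=0.02); 
print(r.move_l(a+0.015*U,vel=0.006,guard=16),s(),F()); r.hold(.1); b=np.array(T.current_ee_pos())
for k in range(1,7):
    if F()>15: break
    r.move_l(b+0.0004*k*U,vel=0.006); print(s(),F())
r.hold(0.3); print(s(),F(),T.current_t())
E
```

```text
72.86 0.7
True 73.99 2.42
74.04 3.38
74.11 4.8
74.12 6.44
74.13 6.61
74.19 7.26
74.21 10.01
74.21 9.78 14.5583
```

The second press gave 16 N at the same place (73.99 mm), and the force climbed with almost no motion, so the cooker is home. Next is the wedge.

```bash
cat >> h.py <<'E'
WY=YAW+np.radians(10); W=np.array([np.cos(WY),np.sin(WY),0])
TAB=np.array([0.535,-0.117,0.078]); q0=TAB-0.028*W
FW=lambda:round(float(-np.dot(T.current_wrist_force(),W)),2)
sw=lambda:round(float(np.dot(np.array(T.current_ee_pos())-q0,W))*1e3,2)
E
python3 - <<'E'
from h import *
a=np.array(T.current_ee_pos())
r.move_l(a-0.012*U,vel=0.08); r.move_l([*(a-0.012*U)[:2],0.125],vel=0.15)
r.move_l([*q0[:2],0.125],vel=0.15)
print("down",r.move_l(q0,vel=0.08,guard=5)); r.hold(.1); print(T.current_wrist_force())
print("push",r.move_l(q0+0.075*W,vel=0.007,guard=11.5),sw(),FW()); r.hold(.1)
b=np.array(T.current_ee_pos())
print(sw(),FW(),T.current_t())
for k in range(1,21):
    if FW()>14 or T.current_t()>40: break
    r.move_l(b+0.00025*k*W,vel=0.006); print(sw(),FW())
print(T.current_t(),T.current_wrist_force())
E
```

```text
down False
[ 0.14499144 -0.21113005 -0.65873772]
push True 24.52 1.54
24.46 1.93 21.6583
24.63 1.99
24.67 4.1
24.82 4.96
24.9 5.39
24.96 7.06
24.99 6.07
25.07 7.66
25.11 6.92
25.16 7.66
25.21 8.25
25.25 9.03
25.32 9.71
25.35 10.69
25.4 10.99
25.47 11.06
25.53 12.8
25.88 11.81
25.94 12.61
25.99 13.99
26.04 13.55
26.7083 [ -1.60681937 -13.46570663  -0.84802679]
```

```bash
python3 - <<'E'
from h import *
b=np.array(T.current_ee_pos())
c=b.copy()
tgt=q0+W*((sw()+0.3)/1e3)
for k in range(1,9):
    if FW()>15: break
    r.move_l(tgt+0.0002*k*W,vel=0.006); print(sw(),FW())
a=np.array(T.current_ee_pos())
r.move_l(a-0.012*W,vel=0.05); r.move_l([*(a-0.012*W)[:2],0.2],vel=0.15)
r.move_l([0.42,-0.25,0.3],vel=0.25)
for c in ["scene","side"]:
    im=vision.snapshot(c); cv2.imwrite(f"pics/{c}3.png",im[:,:,::-1])
    marks(c,["bar_knob","bar_face","wedge_tab","wedge","cooker","cup0","saucer","lid"])
print(T.current_t())
cv2.imwrite("pics/both3.png",np.hstack([cv2.imread("pics/side3.png")[:,100:400],cv2.imread("pics/scene3.png")[:,112:400]]))
E
```

```text
25.55 6.01
25.59 7.04
25.65 6.03
25.67 7.75
25.7 9.45
25.76 9.54
25.76 9.41
25.78 10.25
scene bar_knob [(0.6, [0.488, -0.173, 0.083])]
scene bar_face []
scene wedge_tab [(0.59, [0.536, -0.103, 0.076])]
scene wedge []
scene cooker [(0.93, [0.404, 0.35, 0.0]), (0.87, [0.56, 0.098, 0.021]), (0.84, [0.798, 0.065, -0.0])]
scene cup0 [(0.97, [0.385, -0.03, -0.002]), (0.85, [0.407, 0.101, -0.0]), (0.69, [0.534, -0.1, 0.076])]
scene saucer [(0.64, [0.672, -0.134, 0.003])]
scene lid [(0.89, [0.657, 0.265, 0.0]), (0.16, [0.386, -0.028, -0.0])]
side bar_knob [(0.79, [0.487, -0.178, 0.08])]
side bar_face [(0.7, [0.541, 0.033, 0.042])]
side wedge_tab [(0.76, [0.535, -0.1, 0.076])]
side wedge [(0.68, [0.517, -0.101, 0.022])]
side cooker [(0.9, [0.559, 0.094, 0.022]), (0.72, [0.796, 0.066, 0.005])]
side cup0 [(0.95, [0.382, -0.034, 0.001])]
side saucer [(0.66, [0.383, -0.033, -0.002]), (0.63, [0.67, -0.132, 0.004])]
side lid [(0.73, [0.658, 0.266, -0.001]), (0.18, [0.54, 0.033, 0.04])]
32.325
```

View pics/both3.png

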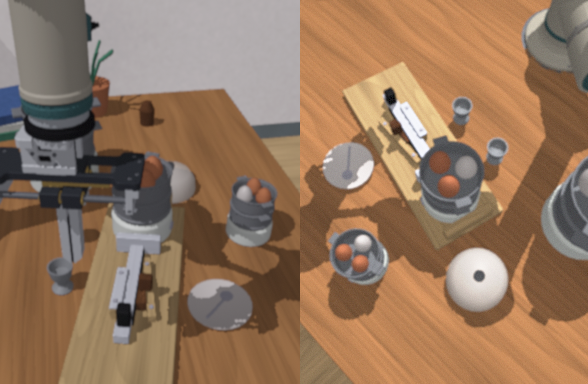

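The jaw is on the cooker, the tab has advanced about 15 mm along the ramp, and the bystanders haven't moved. The wedge's peak push was only about 14 N, because the later steps stayed below it. There's time for one clean guarded press at 15 N before handing in.

```bash
python3 - <<'E'
from h import *
s=q0+0.016*W
r.move_l([*s[:2],0.14],vel=0.25); print(r.move_l(s,vel=0.1,guard=5)); r.move_l(q0+0.0235*W,vel=0.03); r.hold(.15); print(FW())
print("press",r.move_l(q0+0.035*W,vel=0.005,guard=15),sw(),FW(),T.current_t())
a=np.array(T.current_ee_pos())
r.move_l(a-0.010*W,vel=0.05); r.move_l([*(a-0.010*W)[:2],0.2],vel=0.15)
vision.snapshot("scene"); marks("scene",["wedge_tab","bar_knob","cooker"])
print(T.current_t(),T.current_wrist_force())
r.sign_off()
E
```

```text
False
-0.01
press True 25.89 2.19 36.2
scene wedge_tab [(0.62, [0.536, -0.098, 0.075])]
scene bar_knob [(0.87, [0.488, -0.176, 0.084])]
scene cooker [(0.93, [0.56, 0.097, 0.023]), (0.82, [0.794, 0.064, -0.002]), (0.81, [0.403, 0.348, 0.001]), (0.36, [0.539, 0.014, 0.005])]
37.725 [-0.09128172 -0.07980811 -1.47393014]
the job is handed in; nothing more can be done
```

I've handed the job in: the cooker is home against the end stop, the bar is up against it, and the wedge is pressed on and released. No verdict was reported.

- **Cooker and bar:** I pushed the bar forward about 56 mm by its knob until the force reached 16 N. The cooker moved about 12 mm. A second, slower press reached 16 N at the same place, so I took the cooker as home. I didn't measure the end stop itself in the pictures.
- **Wedge:** I pushed the tab about 15 mm along its ramp until it bit, stepping up to about 14 N. A follow-up stepping attempt stayed below that, at about 10 N. I then did one last press that stopped at 15 N, let go and moved the arm clear. By the given formula that is a grip of about 15 N. The grip could not be measured directly.
- **Last checks:** The tab stayed advanced, and the knob and cooker stayed where they were. The second cup was only seen by the scene camera. Before the last press, the cups, lid and saucer all read within about 5 mm of their starting positions, which is about the cameras' error. The arm was clear when I handed in, at about 38 s of the 54 s allowed.

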